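# Sweep the measured ferrite samples into the catch tray

## Robot

A 6-joint arm with a two-finger parallel gripper is mounted at the origin on the work surface. World frame = base frame: x ahead of the robot, y to its left, z up, the work surface at z = 0. Lengths are in m, angles in rad, forces in N, time in s.
With the tool pointing down it reaches from about 0.3 to 0.85 m from the base axis. Payload 4.2 kg.
Tool frame: the origin (TCP) lies at the centre of the arm's flange, where the gripper is bolted on; the fingertips stand 191 mm ahead of it and the grasp point (between the pads) lies 172 mm ahead of it; z points along the fingers, y is the line along which they close (so a half turn about z gives the same grasp; the last joint's range is limited). The gripper opens to 91 mm and grips with 3 to 60 N. Pads are 32 mm wide; open, the fingers measure 118 mm over their backs; the gripper's body (76 mm by 178 mm) begins 60 mm behind the grasp point.
Start: joints at [-1.364, 0.32, 1.565, -0, 1.257, -0.02], TCP at [0.129, -0.56, 0.405] pointing down, gripper open.
Joint ranges: [-3.11, 3.11], [-0.84, 2.01], [0.21, 2.61], [-1.34, 4.49], [0.05, 2.63], [-2.56, 2.56]. Speed limits (rad/s): [2.57, 2.57, 3.14, 3.14, 3.14, 3.14].

## Interface

Orientations are given as a unit quaternion [x, y, z, w].
In Python, from cell import env gives the robot as it stands. Calls block until the motion is done:
- env.goto(position, orientation): joint-space move of the TCP to a pose.
- env.movel(position, frame=None, vel=0.15, threshold=None): straight line of the TCP; frame=None keeps the orientation; vel is the mean speed in m/s. With threshold (N) it stops when the force on the tool has changed by that much, and returns True; else False.
- env.goto_joints(angles): joint-space move.
- env.move_gripper(opening, grip_force=None): opening from 0.0 (shut) to 1.0 (fully open); grip_force is the grip in N (None keeps the last); returns when the fingers have stopped.
- env.hold(seconds).
- env.solve_ik(position, orientation): joint angles nearest the present ones, or None.
- env.observe(): the state.
- env.camera(name): name is "scene" or "top" or "wrist"; returns (picture, depth): 400x640x3 uint8, red, green, blue; 400x640 float32, m along the optical axis (not along the pixel's ray), 0 where there is no reading.
- env.get_calibration(name): a dict with "fx", "fy", "cx", "cy" (pixels), "k1" (the pictures are not rectified: a ray, as slopes to the right and down, at radius r is drawn at 1 + k1 r^2 times it, then the intrinsics apply), "rvec" (rotation vector, rad) and "tvec" (3), from world to camera coordinates, as OpenCV has them; the wrist camera has in their place "hand_eye" (4x4, takes a point from camera to tool coordinates, whose origin is the TCP and whose axes are the flange's). Camera axes: x right, y down, z forward; pixel columns grow to the right and rows downward; lengths in m; the calibration is good to about 2 mm. A picture is of the moment at which its call begins: read the wrist's pose just before it. get_calibration takes no time and is no camera call.
A pose or a line that the arm cannot do raises env.MotionError and nothing moves.
- env.close_job(): hands the job in; it is judged then, once.
The state is a dict: "time_s": time; "joints": joint angles; "joint_vel": joint speeds; "effort": joint torques, N m; "ee_pos": TCP position; "tool_rot": TCP orientation; "force": force on the tool from outside, world axes, zero at the start; "moment": the same for the moment, N m; "width": opening from 0.0 (shut) to 1.0 (fully open); "grip_force": force on a finger pad.
Only numpy, scipy, OpenCV 4.12 (cv2) and the standard library are available. Lean on these libraries where they do the work, as an engineer would, in place of code of your own. Each camera call takes 0.05 s, during which the arm holds its last target. There are 200 camera calls.

## Task

Clear the sorting board: with the fingertips, gently sweep the three dark magnet samples (disc, ring and block) across the white board and over its open edge into the catch tray. Only push them: do not grip, squeeze or lift them. Leave the brass reference cylinder standing where it is on the board, and leave the pole cap and the screwdriver beside the stand alone.

Things in the scene. Friction and masses are not known exactly. Their poses are not given: they have to be found in the camera images.
- stand: Fixed sorting stand on the table; its position and yaw differ each time. Origin on the table surface, z up. A white board with its flat top 36 mm above the table spans x -125 to +125 mm between rails and y -130 to +152 mm. Blue rails, 8 mm wide and 10 mm higher than the board, close its -x, +x and +y sides; the -y edge (y = -130 mm) is open and drops straight into the blue catch tray. Samples are swept along -y of this frame.
- edge (a point): Middle of the board's open edge, on its top surface; axes as the stand's.
- tray (a point): Centre of the catch tray's cork floor, 4 mm above the table; axes as the stand's. Inside, the tray spans 254 mm along x and 108 mm along y, from the board's open edge outwards; its blue walls are 26 mm high, so 10 mm lower than the board top.
- disc: Loose dark grey ferrite disc, 30 mm diameter, 16 mm high, lying flat on the board, about 55 g, brittle: sweep at about 0.1 m/s or less, as a hard knock or a grip (over 32 N) damages a sample. Origin at its centre, z its axis.
- ring: Loose dark grey ferrite ring, 32 mm outer and 16 mm inner diameter, 16 mm high, lying flat on the board, about 55 g, brittle: sweep at about 0.1 m/s or less, as a hard knock or a grip (over 32 N) damages a sample. Origin at its centre, z its axis.
- block: Loose dark grey ferrite block, 30 (x) by 24 (y) by 16 (z) mm, lying flat on the board at any yaw, about 56 g. Origin at its centre. The disc, ring, block and reference start in four separate lanes along the stand's y, about 60 mm apart (stand x near -90, -30, +30, +90 mm, in any order), so each sample has a clear straight path to the open edge.
- reference: Loose brass reference cylinder, 24 mm diameter, 32 mm high, 125 g, standing upright on the board among the samples; origin at its centre. To be left alone.
- pole_cap: Loose steel pole cap, a stepped disc 64 mm in diameter and 34 mm high, on the table beyond the stand's +y rail; origin at the centre of its underside. To be left alone.
- screwdriver: Loose screwdriver, 160 mm long, lying on the table beside the stand's +x rail; its x axis is its length. To be left alone.

How it is judged:
At the end, for the whole second after the job is handed in: Disc, ring and block all lie at rest inside the catch tray (centres within its walls and no more than 26 mm above its floor); the reference still stands within 10 mm of its start, and pole cap and screwdriver within 15 mm of theirs (x of disc in the frame of tray between -0.127 and 0.127 m and y of disc in the frame of tray between -0.054 and 0.054 m and z of each of disc, ring, block in the frame of tray below 0.026 m and linear speed of each of disc, ring, block below 0.02 m/s and x of ring in the frame of tray between -0.127 and 0.127 m and y of ring in the frame of tray between -0.054 and 0.054 m and x of block in the frame of tray between -0.127 and 0.127 m and y of block in the frame of tray between -0.054 and 0.054 m and distance of reference from where it was at the start of the episode below 0.01 m and angle between reference's own z axis and vertical below 0.15 rad and distance of each of pole_cap, screwdriver from where it was at the start of the episode below 0.015 m); the robot touches nothing.
It fails at once if a sample is lifted (centre more than 18 mm above its height on the board) (height (world z) of any of disc, ring, block above 0.062 m).
It fails at once if a sample is gripped, squeezed or pressed hard by the fingers (over 32 N) (contact force between the fingers and disc above 32 N or contact force between the fingers and ring above 32 N or contact force between the fingers and block above 32 N).
It fails at once if the reference cylinder is moved over 10 mm or tipped (distance of reference from where it was at the start of the episode above 0.01 m or angle between reference's own z axis and vertical above 0.3 rad).
It fails at once if the pole cap or screwdriver is moved over 15 mm (distance of any of pole_cap, screwdriver from where it was at the start of the episode above 0.015 m).
It also fails if it takes over 70 s, if anything falls off the work surface, if the arm or the gripper's body presses on something with over 40 N, if the wrist force passes 120 N, or if a joint passes its speed limit or range.

## Working session

There is one attempt and no reset: what is moved stays moved. The work goes in short steps, each a Python script; the robot and the scene stay as the last script left them, time stands still between calls to the robot, and variables do not carry over. Pictures are saved under pics/ and viewed, at most 10 in all, crops included, and the job is handed in when it is done.

```bash
mkdir -p pics
cat > h.py <<'E'
import numpy as np, cv2
from cell import env
def cloud(name):
    s=env.observe(); img,d=env.camera(name); c=env.get_calibration(name)
    u,v=np.meshgrid(np.arange(640),np.arange(400))
    K=np.array([[c['fx'],0,c['cx']],[0,c['fy'],c['cy']],[0,0,1]])
    p=cv2.undistortPoints(np.stack([u,v],-1).reshape(-1,1,2).astype(float),K,np.array([c['k1'],0,0,0])).reshape(400,640,2)
    P=np.dstack([p[...,0]*d,p[...,1]*d,d])
    R=cv2.Rodrigues(np.array(c['rvec'],float))[0]
    W=(P-np.array(c['tvec']).ravel())@R
    W[d==0]=np.nan
    return img,W
E
python3 - <<'E'
from h import *
img,W=cloud('top'); np.save('W.npy',W); np.save('img.npy',img)
cv2.imwrite('pics/top.png',img[...,::-1]); s=env.observe(); print(s['time_s'],s['tool_rot'],env.get_calibration('top'))
E
```

```text
0.05 [ 9.93578180e-01  1.13144660e-01 -8.95285063e-05 -8.22947336e-04] {'fx': 379.4104651379009, 'fy': 379.4104651379009, 'cx': 321.1361487856396, 'cy': 199.70260934663798, 'k1': -0.06755119046726492, 'rvec': array([ 2.07736621, -2.15376787,  0.21988163]), 'tvec': array([0.11790635, 0.61245035, 0.61716038])}
```

View pics/top.png

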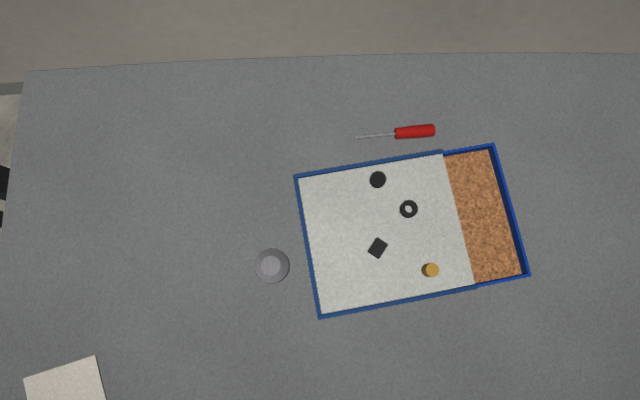

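The top view shows the disc at (377,179), ring (409,209), block (377,248) and brass reference (431,270). The +y rail is on the left, the tray on the right, and the screwdriver is above.

Run:
```python
from h import *
W=np.load('W.npy'); img=np.load('img.npy').astype(int)
m=img.max(2);sat=m-img.min(2)
roi=np.zeros((400,640),bool); roi[140:325,285:535]=1
def comp(mask,n):
    k,l,st,c=cv2.connectedComponentsWithStats(mask.astype(np.uint8))
    return [(l==i) for i in sorted(range(1,k),key=lambda i:-st[i,4])[:n]]
white=comp(roi&(m>150)&(sat<40),1)[0]
P=W[white]; print('board z',np.nanmedian(P[:,2]))
r=cv2.minAreaRect(P[:,:2].astype(np.float32)); print(r,cv2.boxPoints(r))
cork=comp(roi&(img[...,0]>img[...,2]+50)&(img[...,0]<230),1)[0]
rc=cv2.minAreaRect(W[cork][:,:2].astype(np.float32)); print('cork',rc,np.nanmedian(W[cork],0))
C=np.array(r[0]); d=np.array(rc[0])-C
B=cv2.boxPoints(r); e=B[1]-B[0]; f=B[2]-B[1]
ax=max([e,-e,f,-f],key=lambda a:a@d/np.linalg.norm(a)); ydir=-ax/np.linalg.norm(ax)
xdir=np.array([ydir[1],-ydir[0]]); O=C-0.011*ydir
print('O',O,'yaw',np.arctan2(xdir[1],xdir[0]),'x',xdir,'y',ydir)
np.savez('stand.npz',O=O,x=xdir,y=ydir)
for n,(u,v) in dict(disc=(377,179),ring=(409,209),block=(377,248),ref=(431,270),cap=(271,266),sd=(415,131)).items():
    if n=='ref': mk=sat>50
    elif n in('disc','ring','block'): mk=m<95
    else: mk=np.ones_like(roi)
    b=np.zeros_like(roi); b[v-14:v+15,u-14:u+15]=1
    Q=W[comp(mk&b,1)[0]]
    if n in('disc','ring','block'): Q=Q[abs(Q[:,2]-np.nanpercentile(Q[:,2],80))<.006]
    rr=cv2.minAreaRect(Q[:,:2].astype(np.float32)); p=np.array(rr[0])-O
    print(n,'world',np.round(rr[0],4),'z',np.nanmedian(Q[:,2]),'size',np.round(rr[1],4),rr[2],'stand',p@xdir,p@ydir,'med',(np.nanmedian(Q[:,:2],0)-O)@np.c_[xdir,ydir])
```

```text
board z 0.03613110380484522
((0.7036812901496887, -0.1388615071773529), (0.0, 0.0), 0.0) [[ 0.7036813 -0.1388615]
 [ 0.7036813 -0.1388615]
 [ 0.7036813 -0.1388615]
 [ 0.7036813 -0.1388615]]
cork ((0.5882841944694519, -0.21148815751075745), (0.25459563732147217, 0.10272547602653503), 9.901504516601562) [ 0.58366823 -0.2176936   0.00386787]
O [nan nan] yaw nan x [nan nan] y [nan nan]
disc world [ 0.6548 -0.0104] z 0.05215335416366773 size [0.0276 0.0267] 47.75233459472656 stand nan nan med [nan nan]
ring world [ 0.5972 -0.0625] z 0.05179418651963747 size [0.0297 0.0296] 19.04469871520996 stand nan nan med [nan nan]
block world [ 0.5283 -0.0016] z 0.052024313309497534 size [0.0227 0.0299] 54.067161560058594 stand nan nan med [nan nan]
ref world [ 0.4877 -0.0906] z 0.06763730299929911 size [0.0197 0.0187] 46.861087799072266 stand nan nan med [nan nan]
cap world [0.5044 0.1939] z 0.03178807446616855 size [0.0561 0.0526] 88.22718048095703 stand nan nan med [nan nan]
sd world [ 0.7668 -0.1008] z 0.0014578114896111388 size [0.0666 0.0637] 87.81793975830078 stand nan nan med [nan nan]<stdin>:15: RuntimeWarning: invalid value encountered in scalar divide
<stdin>:15: RuntimeWarning: invalid value encountered in divide
```

Run:
```python
from h import *
W=np.load('W.npy'); img=np.load('img.npy').astype(int)
m=img.max(2);sat=m-img.min(2)
roi=np.zeros((400,640),bool); roi[140:325,285:535]=1
w=(roi&(m>150)&(sat<40)&(abs(W[...,2]-.036)<.004))
P=W[w]; r=cv2.minAreaRect(P[:,:2].astype(np.float32)); print(r)
a=np.deg2rad(r[2]); a=(a+np.pi/4)%(np.pi/2)-np.pi/4
x=np.array([np.cos(a),np.sin(a)]);y=np.array([-x[1],x[0]]);O=np.array(r[0])-.011*y
tray=O-(.130+.054)*y; print('yaw',a,'O',O,'tray pred',tray)
np.savez('stand.npz',O=O,x=x,y=y,a=a)
for n,p in dict(disc=(.6548,-.0104),ring=(.5972,-.0625),block=(.5283,-.0016),ref=(.4877,-.0906),cap=(.5044,.1939),sd=(.7668,-.1008)).items():
    q=np.array(p)-O; print(n,np.round([q@x,q@y],4))
from scipy.spatial.transform import Rotation as R
# candidate orientations: tool down, closing axis along stand x
for k in (0,np.pi):
    o=(R.from_euler('z',a+k)*R.from_euler('x',np.pi)).as_matrix()
    o=np.c_[np.r_[y,0],np.r_[x,0],[0,0,-1]] if k==0 else np.c_[-np.r_[y,0],-np.r_[x,0],[0,0,-1]]
    q=R.from_matrix(o).as_quat()
    for sx,sy in((.09,.12),(.09,-.14),(-.03,.1),(-.03,-.14)):
        print(k,sx,sy,env.solve_ik([*(O+sx*x+sy*y),.235],q))
```

```text
((0.5611210465431213, -0.01937878131866455), (0.250039279460907, 0.2816442549228668), 8.207891464233398)
yaw 0.14325473069721117 O [ 0.56269146 -0.0302661 ] tray pred [ 0.58896027 -0.21238131]
disc [0.094  0.0065]
ring [ 0.0296 -0.0368]
block [-0.0299  0.0333]
ref [-0.0828 -0.049 ]
cap [-0.0257  0.2302]
sd [ 0.1919 -0.099 ]
0 0.09 0.12 [ 1.40470903e-01  5.63587243e-01  1.62079382e+00 -4.44089210e-16
  9.57211589e-01 -2.78382780e-03]
0 0.09 -0.14 [-2.44835023e-01  6.27196445e-01  1.49406758e+00 -4.44089210e-16
  1.02032863e+00 -3.88089753e-01]
0 -0.03 0.1 [ 1.01567091e-01  4.09093742e-01  1.91421249e+00 -4.44089210e-16
  8.18286418e-01 -4.16876398e-02]
0 -0.03 -0.14 [-3.23238091e-01  4.81209358e-01  1.78010846e+00 -4.44089210e-16
  8.80274836e-01 -4.66492821e-01]
3.141592653589793 0.09 0.12 None
3.141592653589793 0.09 -0.14 None
3.141592653589793 -0.03 0.1 None
3.141592653589793 -0.03 -0.14 None
```

The stand fit matches the given sizes: board 250 x 282 mm, with the cork centre where predicted. The lanes are also as described. I'll sweep with the gripper shut, using the 32 mm flat back of a finger, and start with the disc.

```bash
cat >> h.py <<'E'
from scipy.spatial.transform import Rotation
S=np.load('stand.npz'); O,X,Y=S['O'],S['x'],S['y']
def quat(s): # tool y along s*stand y
    y=s*np.r_[Y,0]; z=np.array([0,0,-1.]); return Rotation.from_matrix(np.c_[np.cross(y,z),y,z]).as_quat()
def w(sx,sy,z): return np.r_[O+sx*X+sy*Y,z+.191]
def sweep(sx,sy0,sy1,zt=.041):
    q=next(quat(s) for s in(1,-1) if all(env.solve_ik(w(sx,a,b),quat(s)) is not None for a in(sy0,sy1) for b in(zt,.13)))
    env.goto(w(sx,sy0,.13),q)
    print('down hit',env.movel(w(sx,sy0,zt),vel=.08,threshold=8))
    hit=env.movel(w(sx,sy1,zt),vel=.05,threshold=12)
    s=env.observe(); print('sweep hit',hit,(s['ee_pos'][:2]-O)@np.c_[X,Y],s['ee_pos'][2]-.191,s['force'],s['time_s'])
    env.movel([*s['ee_pos'][:2],.191+.13],vel=.12)
def snap(n):
    img=env.camera('top')[0]; cv2.imwrite(f'pics/{n}.png',cv2.resize(img[130:330,280:540],None,fx=2.5,fy=2.5,interpolation=cv2.INTER_CUBIC)[...,::-1])
E
python3 - <<'E'
from h import *
env.move_gripper(0.0,5)
env.goto(w(.06,.06,.2),quat(1) if env.solve_ik(w(.06,.06,.2),quat(1)) is not None else quat(-1))
sweep(.094,.055,-.123); snap('a')
E
```

```text
down hit False
sweep hit False [ 0.09401089 -0.12289303] 0.041018908675746646 [-0.39837195 -0.0434121  -0.11040486] 9.5
```

View pics/a.png

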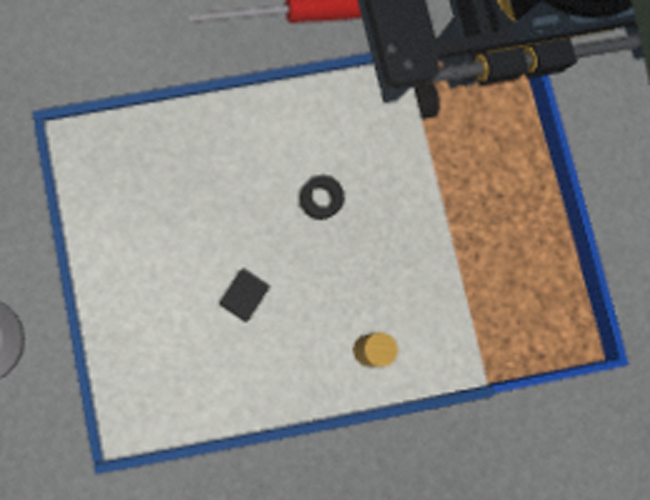

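The disc has left the board. The dark shape at about (428,100) could be the finger or the disc. I'll do the ring next, then look with the arm clear.

Run:
```python
from h import *
sweep(.0296,.015,-.123)
env.goto(w(-.028,.088,.13),env.observe()['tool_rot']); snap('b')
```

```text
down hit False
sweep hit False [ 0.02959773 -0.12288071] 0.04102727433386236 [ 0.81856806 -0.12849486 -0.08510943] 15.275
```

View pics/b.png

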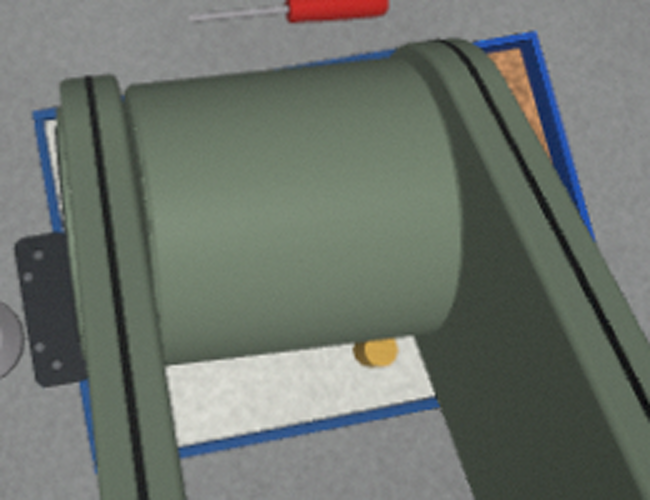

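The arm hides the tray here, though the reference is still upright and in place at (378,350). Next I'll sweep the block, then retreat to the start pose and look.

Run:
```python
from h import *
sweep(-.029,.088,-.123)
env.goto_joints([-1.364,.32,1.565,0,1.257,-.02]); snap('c'); img,W=cloud('top')
p=W[...,:2]-O; sx=p@X; sy=p@Y+.184; m=img.max(2)
k=(m<90)&(abs(sx)<.125)&(abs(sy)<.05)&(W[...,2]<.05)
n,l,st,c=cv2.connectedComponentsWithStats(k.astype(np.uint8))
for i in range(1,n):
    if st[i,4]>20: print(st[i,4],np.median(sx[l==i]),np.median(sy[l==i]),np.median(W[l==i][:,2]))
print(env.observe()['time_s'])
```

```text
down hit False
sweep hit False [-0.02900325 -0.12292332] 0.04101943901705582 [-0.41944706  1.46538732  0.61960363] 22.9833
100 0.09154571722091882 0.042891421700735316 0.03139179693638129
126 0.028071093723320374 0.04292356203163812 0.03274047070629237
231 -0.017659672041610355 0.02897347422351912 0.019304746460341096
26.0917
```

View pics/c.png

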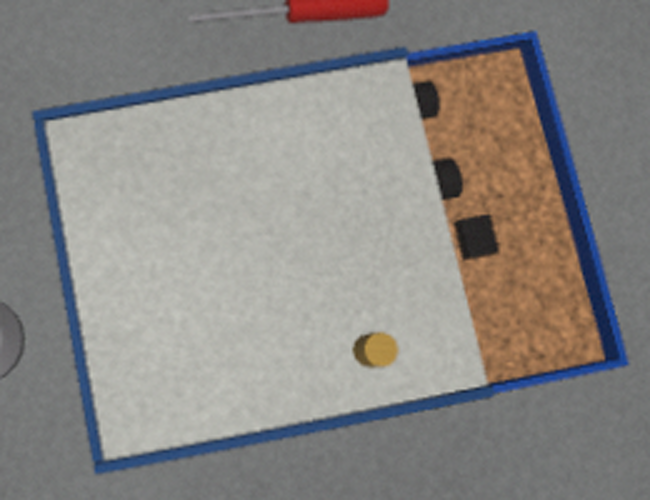

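All three samples are in the tray: disc (427,100) and ring (450,180) standing on edge by the board wall, and the block (477,237) flat. The reference, cap and screwdriver haven't moved. I'll check that the disc and ring rest on the floor and are still, then hand in.

Run:
```python
from h import *
ok=True; prev=None
for t in range(2):
    img,W=cloud('top'); p=W[...,:2]-O; sx=p@X; sy=p@Y+.184
    k=(img.max(2)<90)&(abs(sx)<.125)&(abs(sy)<.06)
    n,l,st,c=cv2.connectedComponentsWithStats(k.astype(np.uint8))
    r=np.array([[np.median(sx[l==i]),*np.percentile(sy[l==i],[2,98]),*np.percentile(W[l==i][:,2],[50,97])] for i in range(1,n) if st[i,4]>20])
    print(np.round(r,4)); 
    if prev is not None: ok=r.shape==prev.shape==(3,5) and abs(r[:,0]-prev[:,0]).max()<.002 and r[:,4].max()<.041
    prev=r; env.hold(1.0)
print(ok)
if ok: print(env.close_job())
```

```text
[[-0.0068 -0.0548 -0.0518  0.0141  0.0242]
 [ 0.0917  0.0271  0.0541  0.0313  0.0354]
 [ 0.0283  0.0353  0.0519  0.0324  0.0363]
 [-0.0176  0.0156  0.0392  0.0196  0.0223]]
[[-0.0063 -0.055  -0.0516  0.0139  0.024 ]
 [ 0.0916  0.0275  0.0546  0.0313  0.0359]
 [ 0.0284  0.0356  0.0518  0.0325  0.0364]
 [-0.0177  0.0155  0.0391  0.0196  0.0221]]
False
```

The extra component is just the tray wall. The three samples are still, and their tops (at most 36 mm) match pieces resting on the tray floor, so I'm handing in.

```bash
python3 -c "
from cell import env
print(env.close_job())"
```

```text
the job is handed in; nothing more can be done
None
```

I swept the disc, ring and block into the catch tray, where they lie at rest (disc and ring on edge against the board wall). The reference, pole cap and screwdriver showed no visible movement in the camera views, and the job is handed in; no verdict was returned.

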